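# Set the autotransformer to the red line and switch its output on

## Task

Power up the repaired supply board: with a fingertip, push the pointer blade of the black dial on the blue autotransformer round clockwise until its white index mark lines up with the red line on the scale, pushing the blade and not pinching it. With the dial set there, press the green output button right down with a fingertip, let it come back up, and leave the dial on the red line. Do not press the button before the dial is set, and leave the other things on the bench where they are.

Things in the scene. Friction and masses are not known exactly. Their poses are not given: they have to be found in the camera images.
- variac: blue autotransformer case, 190 mm (x) by 240 mm (y), fixed to the bench, flat top 130 mm up. Origin under the case's centre, z up; at yaw 0 x points away from the robot. On top, in this frame: aluminium scale ring (160 mm across, 4 mm high, black lines every 15 degrees) with the black dial in it, centred at (0, 30 mm); green button at (-52, -88 mm)
- dial (a joint): angle of the dial in rad, 0 to 5.24; grows as the dial turns clockwise seen from above. At 0 the index points to 150 degrees counter-clockwise from the case's x axis. Starts at 0.3 to 1.0, always lower than the red line's value. Stiff: about 0.12 N m of friction (3 N at the blade), no spring, stays where it is left
- set_line (a joint): angle of the red line, same zero and sense as dial: the dial is on the red line when both values are equal. 1.9 to 4.0; printed flat on the ring, stays still
- dial_axis (a point): point on the dial's axis at the height of the top of its round skirt (110 mm across, 18 mm high; its top is 152 mm above the bench). The pointer blade and a round hub (24 mm across, 24 mm high) stand on the skirt. Its x axis points along the index, its y axis 90 degrees counter-clockwise from it, its z up
- index_mark (a point): end of the dial's white index mark, 58 mm from the dial's axis, at the foot of the skirt. The white mark, 5 mm wide, runs along the middle of the blade's top and down the outer end to here
- line_mark (a point): point on the middle of the red line, 58 mm from the dial's axis and at the height of index_mark, so that the two coincide when lined up. The red line is 6 mm wide and 22 mm long, radial, from 57 to 79 mm from the axis
- push_face (a point): middle of the face to push: on the counter-clockwise side face of the pointer blade, 40 mm from the axis, 15 mm above the skirt. The blade is an upright black plate, 14 mm thick, 30 mm high, from 12 to 50 mm from the axis. A force on this side (dial_c2) and the clockwise side (dial_c3) at once counts as pinching
- output (a joint): travel of the green spring button, m: 0 up, 0.006 fully down (about 5 N); counts as pressed at 0.004
- output_top (a point): centre of the top of the round green button, 28 mm across; 22 mm above the case top when up. Its black collar, 44 mm across, ends 12 mm above the case top
- supply_board: repaired open-frame power supply: green circuit board 100 x 170 mm on 7 mm feet with a yellow transformer and heat sinks, 43 mm high; origin under its centre
- multimeter: red and black hand multimeter lying flat, 180 x 90 x 40 mm; origin under its centre
- screwdriver: yellow-handled screwdriver lying flat, 170 mm long; origin on its underside
- parts_tray: white open parts tray 90 x 130 x 35 mm; origin under its centre
- solder_reel: metal-grey solder reel standing on its flange, 56 mm across, 40 mm high; origin under its centre
- alcohol: white bottle with a blue cap, 52 mm across, 130 mm high; origin under its centre
- capacitor: loose blue capacitor (upright cylinder 24 mm across, 32 mm high) standing on the case top near the corner beyond the green button; origin under its centre

How it is judged:
By the outcome, as a careful person would: the job done as asked, in the order asked, and still so for the second after the job is handed in, with the robot touching nothing.
It also fails if it takes over 54 s, if anything falls off the work surface, if the arm or the gripper's body presses on something with over 40 N, if the wrist force passes 120 N, or if a joint passes its speed limit or range.

## Robot

A 6-joint arm with a two-finger parallel gripper is mounted at the origin on the work surface. World frame = base frame: x ahead of the robot, y to its left, z up, the work surface at z = 0. Lengths are in mm, angles in rad, forces in N, time in s.
With the tool pointing down it reaches from about 400 to 825 mm from the base axis. Payload 7 kg.
Tool frame: the origin (TCP) lies at the very end of the fingers, on their centre line; the grasp point (between the pads) lies 19 mm behind it; z points along the fingers, y is the line along which they close (so a half turn about z gives the same grasp; the last joint's range is limited). The gripper opens to 88 mm and grips with 3 to 60 N. Pads are 19 mm wide; open, the fingers measure 130 mm over their backs; the gripper's body (78 mm by 193 mm) begins 47 mm behind the grasp point.
Start: joints at [1.467, 0.359, 0.012, 0, -1.224, -0.288], TCP at [257.757, 623.824, 226.561] pointing down, gripper open.
Joint ranges: [-3.07, 3.07], [-1.43, 2.12], [-1.02, 1.25], [-3.03, 1.67], [-3.05, -0], [-3.03, 3.03]. Speed limits (rad/s): [2.39, 2.39, 3.01, 3.14, 3.14, 3.14].

## Interface

Orientations are given as a unit quaternion [x, y, z, w].
In Python, from plant import bot gives the robot as it stands. Calls block until the motion is done:
- bot.move_ptp(position, orientation): joint-space move of the TCP to a pose.
- bot.line_to(position, velocity=150, ori=None): straight line of the TCP; ori=None keeps the orientation; velocity is the mean speed in mm/s.
- bot.move_joints(angles): joint-space move.
- bot.move_gripper(opening, force=None): finger opening in mm; force is the grip in N (None keeps the last); returns when the fingers have stopped.
- bot.pause(seconds).
- bot.solve_ik(position, orientation): joint angles nearest the present ones, or None.
- bot.read_state(): the state.
- bot.camera(name): name is "scene" or "top" or "wrist"; returns the picture (400x640x3 uint8, red, green, blue); there is no depth.
- bot.get_calibration(name): a dict with "fx", "fy", "cx", "cy" (pixels), "view" (4x4, takes a point from world to camera coordinates); the wrist camera has in their place "T_tool_cam" (4x4, takes a point from camera to tool coordinates, whose origin is the TCP and whose axes are the flange's). Camera axes: x right, y up, looking along -z (the intrinsics and any distortion apply to the point x, -y, -z); pixel columns grow to the right and rows downward; lengths in mm; the calibration is good to about 2 mm. A picture is of the moment at which its call begins: read the wrist's pose just before it. get_calibration takes no time and is no camera call.
A pose or a line that the arm cannot do raises bot.Unreachable and nothing moves.
- bot.close_job(): hands the job in; it is judged then, once.
The state is a dict: "t": time; "joint_pos": joint angles; "qvel": joint speeds; "tau": joint torques, N m; "tcp_pos": TCP position; "eef_rot": TCP orientation; "contact_force": force on the tool from outside, world axes, zero at the start; "moment": the same for the moment, N m; "width": finger opening in mm; "finger_force": force on a finger pad.
Only numpy, scipy, OpenCV 4.12 (cv2) and the standard library are available. Lean on these libraries where they do the work, as an engineer would, in place of code of your own. Each camera call takes 0.05 s, during which the arm holds its last target. There are 200 camera calls.

## Working session

There is one attempt and no reset: what is moved stays moved. The work goes in short steps, each a Python script; the robot and the scene stay as the last script left them, time stands still between calls to the robot, and variables do not carry over. Pictures are saved under pics/ and viewed, at most 10 in all, crops included, and the job is handed in when it is done.

```bash
ls; mkdir -p pics; python3 - <<'E'
from plant import bot
import cv2
for n in ("top","scene"):
    cv2.imwrite(f"pics/{n}0.png",cv2.cvtColor(bot.camera(n),cv2.COLOR_RGB2BGR)); print(n,bot.get_calibration(n))
print(bot.get_calibration("wrist")); s=bot.read_state(); print(s)
E
```

```text
pics
top {'fx': 517.5008321440489, 'fy': 517.5008321440489, 'cx': 333.312779640567, 'cy': 209.2200639053805, 'view': array([[ 1.46239341e-02, -9.99886070e-01,  3.73995818e-03,
         1.39129810e+01],
       [ 9.77902501e-01,  1.50823438e-02,  2.08516719e-01,
        -5.79266981e+02],
       [-2.08549370e-01,  6.07979704e-04,  9.78011652e-01,
        -1.69110099e+03],
       [ 0.00000000e+00,  0.00000000e+00,  0.00000000e+00,
         1.00000000e+00]])}
scene {'fx': 374.6343585720411, 'fy': 374.6343585720411, 'cx': 320.82262486279495, 'cy': 200.7033046973923, 'view': array([[ 8.30804765e-01,  5.56384841e-01,  1.41191570e-02,
        -4.92200142e+02],
       [-4.43235989e-01,  6.46079973e-01,  6.21387582e-01,
         1.58025331e+02],
       [ 3.36608527e-01, -5.22509883e-01,  7.83376105e-01,
        -1.70868576e+03],
       [ 0.00000000e+00,  0.00000000e+00,  0.00000000e+00,
         1.00000000e+00]])}
{'fx': 304.01793417171984, 'fy': 304.01793417171984, 'cx': 315.36272122350044, 'cy': 202.105004255645, 'T_tool_cam': array([[-1.61241046e-04,  9.56779438e-01,  2.90814512e-01,
       
[... 263 characters left out ...]
0000e+00]])}
{'t': 0.1, 'joint_pos': array([ 1.46708532e+00,  3.59303668e-01,  1.11435009e-02, -2.95876919e-04,
       -1.22412989e+00, -2.88105143e-01]), 'qvel': array([ 0.00055762, -0.00210855,  0.00249962,  0.00329476,  0.00128438,
       -0.00034214]), 'tau': array([-1.41344633e-03, -5.84164739e+01,  2.93752152e+01,  7.01564983e+00,
        1.01522266e-02, -5.13149485e-05]), 'tcp_pos': array([257.61835032, 623.41668166, 225.72313672]), 'eef_rot': array([ 9.80861221e-01, -1.94706670e-01, -6.97482248e-05,  7.56497811e-04]), 'contact_force': array([ 0.39067603,  0.57371014, -0.85061229]), 'moment': array([0.02666504, 0.01247879, 0.03557479]), 'finger_force': 0.0, 'width': 87.69162604220381}
```

View pics/top0.png

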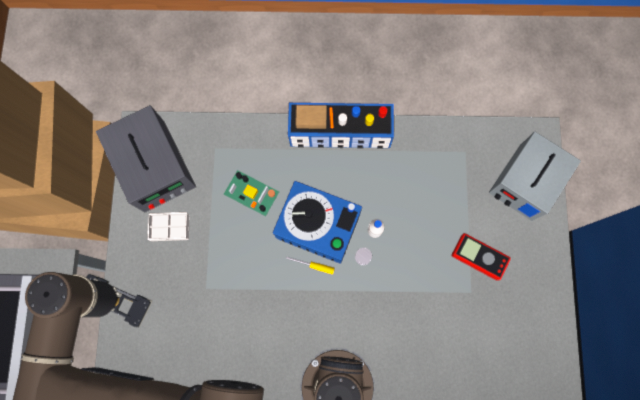

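View pics/scene0.png

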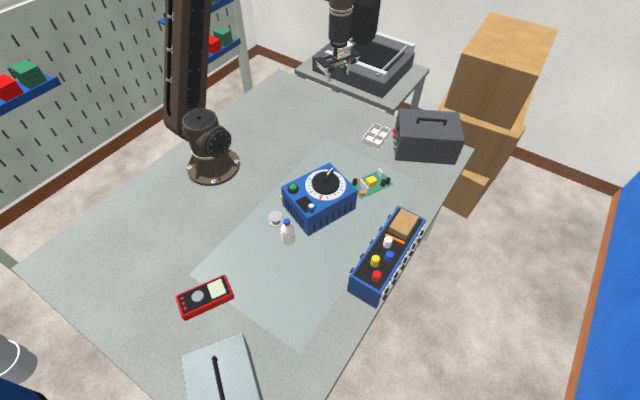

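```bash
cat > h.py <<'E'
from plant import bot
import numpy as np, cv2
from scipy.spatial.transform import Rotation as R
def down(psi): return [np.cos(psi/2),np.sin(psi/2),0,0]
def cam(name):
    """K params and world<-camera pose now"""
    c=bot.get_calibration(name)
    if name=="wrist":
        s=bot.read_state(); T=np.eye(4); T[:3,:3]=R.from_quat(s["eef_rot"]).as_matrix(); T[:3,3]=s["tcp_pos"]
        return c,T@c["T_tool_cam"]
    return c,np.linalg.inv(c["view"])
def cast(c,T,uv,z):
    uv=np.atleast_2d(uv).astype(float)
    d=np.c_[(uv[:,0]-c["cx"])/c["fx"],-(uv[:,1]-c["cy"])/c["fy"],-np.ones(len(uv))]@T[:3,:3].T
    return T[:3,3]+d*((z-T[2,3])/d[:,2])[:,None]
def proj(c,T,p):
    q=(np.atleast_2d(p)-T[:3,3])@T[:3,:3]
    return np.c_[c["cx"]-c["fx"]*q[:,0]/q[:,2],c["cy"]+c["fy"]*q[:,1]/q[:,2]]
def shot(name,f=None):
    c,T=cam(name); im=bot.camera(name)
    if f: cv2.imwrite(f"pics/{f}.png",im[:,:,::-1])
    return im,c,T
E
python3 - <<'E'
from h import *
c,T=cam("top")
d=cast(c,T,(309,215),142)[0]; b=cast(c,T,(337,243),152)[0]; print(d,b)
bot.move_ptp([d[0]-60,d[1]-10,360],down(0))
im,c,T=shot("wrist","w1"); print(proj(c,T,[d,b]),bot.read_state()["tcp_pos"],bot.read_state()["joint_pos"],bot.read_state()["t"])
E
```

```text
[541.50894833 100.60250155 142.        ] [450.57049346   9.41217875 152.        ]
[[307.71976556 126.10519534]
 [380.7883055  201.2483286 ]] [481.56038009  91.22640984 359.63510449] [ 5.89227509e-01 -1.33666818e-02 -1.48929642e-01 -8.19113307e-05
 -1.43590043e+00  9.82281160e-01] 2.275
```

View pics/w1.png

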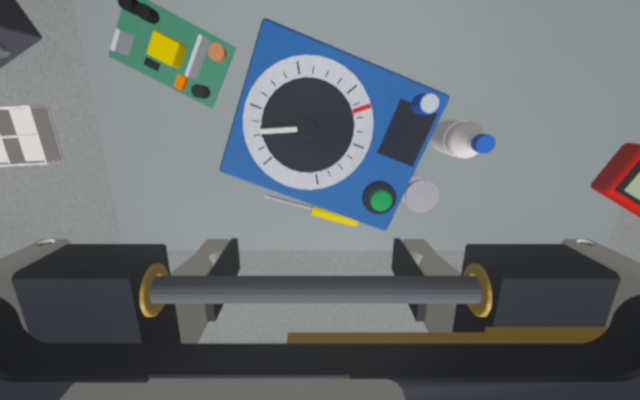

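```bash
cat >> h.py <<'E'
def blobs(m,amin=15):
    n,l,st,ce=cv2.connectedComponentsWithStats(m.astype(np.uint8))
    return [(st[i,4],ce[i],l==i) for i in range(1,n) if st[i,4]>=amin]
def ang(v): return np.arctan2(v[1],v[0])
def measure(im,c,T,d0,verbose=True):
    """centre (x,y), red line angle, index angle (world, ccw), button; d0 rough dial centre"""
    hsv=cv2.cvtColor(im,cv2.COLOR_RGB2HSV); H,S,V=[hsv[:,:,i].astype(int) for i in range(3)]
    yy,xx=np.mgrid[:im.shape[0],:im.shape[1]]; P=np.c_[xx.ravel(),yy.ravel()]
    g=cast(c,T,P,134)[:,:2].reshape(*im.shape[:2],2); r=np.hypot(*(g-d0[:2]).transpose(2,0,1))
    blue=(H>95)&(H<125)&(S>110)&(V>60)
    disc=(~blue)&(r<90); disc=cv2.morphologyEx(disc.astype(np.uint8),cv2.MORPH_OPEN,np.ones((5,5)))
    big=max(blobs(disc),key=lambda b:b[0])[2].astype(np.uint8)
    ct=max(cv2.findContours(big,0,2)[0],key=cv2.contourArea)[:,0]; w=cast(c,T,ct,134)[:,:2]
    for _ in range(6):  # circle fit, trimmed
        s=np.linalg.lstsq(np.c_[2*w,np.ones(len(w))],(w**2).sum(1),rcond=None)[0]; C=s[:2]; rr=np.hypot(*(w-C).T); R0=np.median(rr)
        k=abs(rr-R0)<3; w=w[k] if k.sum()>30 else w
    rc=np.hypot(*(g-C).transpose(2,0,1))
    red=((H<8)|(H>172))&(S>120)&(V>80)&(rc<85)&(rc>50); rw=g[red]; red_a=ang(rw.mean(0)-C)
    g2=cast(c,T,P,182)[:,:2].reshape(*im.shape[:2],2); r2=np.hypot(*(g2-C).transpose(2,0,1))
    wh=(V>130)&(S<70)&(r2<51)&(r2>4)
    bl=max(blobs(wh),key=lambda b:b[0]); q=g2[bl[2]]; m=q.mean(0)
    u=np.linalg.svd(q-m)[2][0] if False else cv2.fitLine(q.astype(np.float32),cv2.DIST_L2,0,.01,.01).ravel()[:2]
    u=u*np.sign(u@(m-C)); off=(m-C)@np.array([-u[1],u[0]])
    gr=(H>50)&(H<80)&(S>120)&(V>60)
    gs=[cast(c,T,b[1],152)[0] for b in blobs(gr,60)]; gs=[p for p in gs if 100<np.hypot(*(p[:2]-C))<155 ]
    out=dict(C=C,R0=R0,red=red_a,nred=len(rw),idx=ang(u),idx_c=ang(m-C),off=off,nwh=len(q),ext=((q-C)@u).min().round(1),ext2=((q-C)@u).max().round(1),btn=gs)
    if verbose: print({k:np.round(v,3).tolist() if k not in("btn",) else [np.round(p,1).tolist() for p in v] for k,v in out.items()})
    return out
E
python3 - <<'E'
from h import *
d=np.array([541.5,100.6])
im,c,T=shot("wrist"); o=measure(im,c,T,d)
for b in o["btn"]:
    v=b[:2]-o["C"]; yaw=ang(v)-np.arctan2(-118,-52); print(np.hypot(*v),"exp",np.hypot(52,118),"yaw",yaw)
    f=lambda a:((yaw+np.radians(150)-a)%(2*np.pi)); print("dial",f(o["idx"]),f(o["idx_c"]),"line",f(o["red"]))
# second view, shifted, for consistency
bot.line_to([o["C"][0]-75,o["C"][1]+15,300],200); im,c,T=shot("wrist","w2"); o=measure(im,c,T,d)
im,c,T=shot("top"); measure(im,c,T,d)
E
```

```text
{'C': [541.193, 100.886], 'R0': 80.172, 'red': -1.257, 'nred': 67, 'idx': 0.969, 'idx_c': 2.338, 'off': 24.914, 'nwh': 655, 'ext': -50.8, 'ext2': 50.9, 'btn': [[452.2, 9.7, 152.0]]}
127.45960566366044 exp 128.94960255851896 yaw -0.35833225405896796
dial 1.2905583891699044 6.204511110987577 line 3.5161638355446327
{'C': [541.169, 100.955], 'R0': 80.09, 'red': -1.255, 'nred': 104, 'idx': -1.373, 'idx_c': -2.028, 'off': -2.205, 'nwh': 1439, 'ext': -50.9, 'ext2': 50.9, 'btn': [[452.4, 10.4, 152.0]]}
{'C': [543.237, 107.264], 'R0': 82.555, 'red': nan, 'nred': 0, 'idx': 2.638, 'idx_c': -2.877, 'off': 8.424, 'nwh': 74, 'ext': -50.8, 'ext2': 50.6, 'btn': [[450.5, 11.0, 152.0]]}h.py:40: RuntimeWarning: Mean of empty slice.
  red=((H<8)|(H>172))&(S>120)&(V>80)&(rc<85)&(rc>50); rw=g[red]; red_a=ang(rw.mean(0)-C)
  ret = um.true_divide(
```

View pics/w2.png

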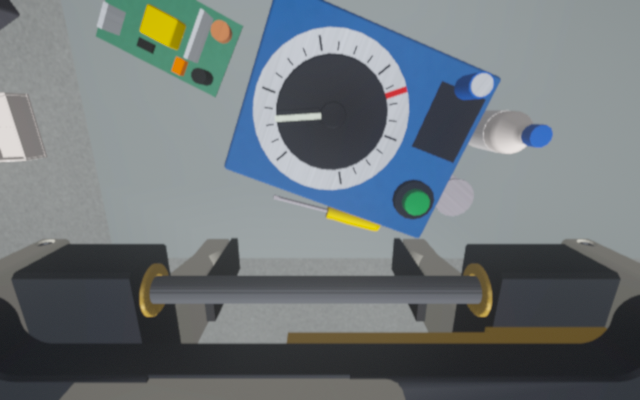

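```bash
sed -i 's/wh=(V>130)&(S<70)&(r2<51)&(r2>4)/wh=(V>130)\&(S<70)\&(r2<51)\&(r2>4)\&(rc<54)/' h.py
cat >> h.py <<'E'
C0=np.array([541.18,100.92]); RED=-1.256
def fpose(phi,t,z=160,r=42):
    """closed fingers' pose at radius r, t mm ccw of the blade mid-plane, index at world angle phi"""
    u=np.array([np.cos(phi),np.sin(phi)]); n=np.array([-u[1],u[0]])
    return [*(C0+r*u+t*n),z], down(phi-np.pi/2)
def F(): return bot.read_state()["contact_force"]
E
python3 - <<'E'
from h import *
im,c,T=shot("wrist"); o=measure(im,c,T,C0); phi=o["idx"]
assert 1.3<phi<2.1
bot.move_gripper(0,20)
p,q=fpose(phi,30,230); bot.move_ptp(p,q); 
im,c,T=shot("wrist"); o=measure(im,c,T,C0)
f0=F(); print(bot.read_state()["joint_pos"].round(2),bot.read_state()["width"],f0)
p,q=fpose(phi,30); bot.line_to(p,80); print("down",F()-f0)
for t in np.arange(26,13,-1.5):
    bot.line_to(fpose(phi,t)[0],30); f=F()-f0; print(t,f.round(2))
    if np.hypot(*f[:2])>2: break
shot("wrist","w3"); print(bot.read_state()["tcp_pos"],fpose(phi,t)[0],bot.read_state()["t"])
E
```

```text
{'C': [541.159, 100.917], 'R0': 80.081, 'red': -1.256, 'nred': 101, 'idx': 1.632, 'idx_c': 1.63, 'off': -0.057, 'nwh': 298, 'ext': 10.4, 'ext2': 48.1, 'btn': [[452.5, 10.4, 152.0]]}
{'C': [541.372, 100.926], 'R0': 79.969, 'red': -1.259, 'nred': 145, 'idx': 1.609, 'idx_c': 1.622, 'off': 0.399, 'nwh': 535, 'ext': 10.4, 'ext2': 51.0, 'btn': [[462.6, 12.9, 152.0]]}
[ 0.64  0.11 -0.3   0.   -1.15  0.99] 0.5256366903848597 [0.49745839 0.64230839 1.45920112]
down [-1.07335581 -0.58192138 -1.76941722]
26.0 [-0.16 -0.97 -2.56]
24.5 [-0.33 -0.54 -0.76]
23.0 [-0.3  -0.6  -1.29]
21.5 [ 0.12 -0.19 -1.11]
20.0 [-1.02 -0.78 -1.44]
18.5 [-0.91  0.16 -1.06]
17.0 [-2.95  0.39  0.74]
[521.28765774 141.78497025 159.90985654] [np.float64(521.6623325398366), np.float64(141.81083830046143), 160] 7.725
```

View pics/w3.png

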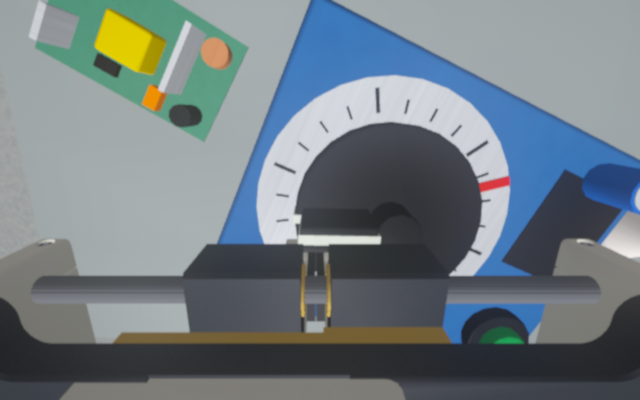

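```bash
python3 - <<'E'
from h import *
phi=1.627; end=RED+0.15
for a in np.linspace(phi,end,19)[1:]:
    p,q=fpose(a,17); bot.line_to(p,45,q)
print(F().round(2),bot.read_state()["t"],bot.read_state()["joint_pos"].round(2))
im,c,T=shot("wrist","w4"); o=measure(im,c,T,C0); print("gap",o["idx"]-RED,o["idx_c"]-RED,"cmd",end-RED)
E
```

```text
[3.99 1.08 1.67] 13.1333 [ 0.46  0.26 -0.3   0.   -1.02 -1.56]
{'C': [546.871, 102.663], 'R0': 84.869, 'red': -1.341, 'nred': 274, 'idx': -1.134, 'idx_c': -1.353, 'off': -6.928, 'nwh': 861, 'ext': 10.5, 'ext2': 49.9, 'btn': [[462.6, 14.4, 152.0]]}
gap 0.1217340818284296 -0.09718805319077206 cmd 0.1499999999999999
```

View pics/w4.png

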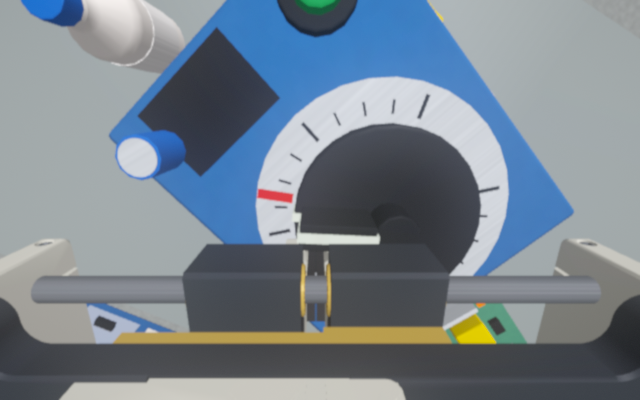

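```bash
cat >> h.py <<'E'
def look(phi,name=None,z=330):
    """back off from the blade, go up, look down on the dial"""
    bot.line_to(fpose(phi,26)[0],60); bot.line_to(fpose(phi,30,200)[0],150)
    psi=phi-np.pi/2; x=np.array([np.cos(psi),np.sin(psi)])
    bot.line_to([*(C0-68*x),z],250); bot.pause(.2)
    im,c,T=shot("wrist",name); o=measure(im,c,T,C0)
    print("gap",o["idx"]-o["red"],o["idx_c"]-o["red"],"t",bot.read_state()["t"]); return o
E
python3 - <<'E'
from h import *
look(RED+.15,"w5")
E
python3 -c "
import cv2;a=cv2.imread('pics/w5.png');cv2.imwrite('pics/w5c.png',cv2.resize(a[20:220,210:450],None,fx=3,fy=3,interpolation=2))"
```

```text
{'C': [541.254, 100.97], 'R0': 80.089, 'red': -1.257, 'nred': 83, 'idx': -1.147, 'idx_c': -1.153, 'off': -0.175, 'nwh': 230, 'ext': 11.0, 'ext2': 45.8, 'btn': [[461.4, 15.5, 152.0]]}
gap 0.11012361771004708 0.10398844230931004 t 14.8667
```

View pics/w5c.png

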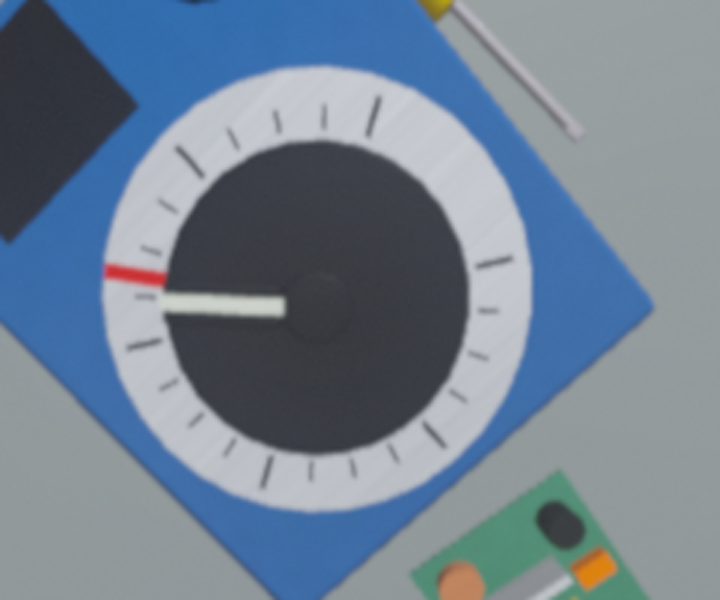

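```bash
python3 - <<'E'
from h import *
p,q=fpose(RED+.15,30,200); bot.line_to(p,200); bot.line_to(fpose(RED+.15,26)[0],100); bot.line_to(fpose(RED+.15,18)[0],30)
for a in (.1,.051): p,q=fpose(RED+a,17); bot.line_to(p,20,q)
bot.pause(.2)
look(RED+.051,"w6")
# second viewpoint: vertical above, other yaw
psi=RED-np.pi/2+1.2; x=np.array([np.cos(psi),np.sin(psi)])
bot.move_ptp([*(C0-75*x),300],down(psi)); bot.pause(.2); im,c,T=shot("wrist","w7"); o=measure(im,c,T,C0); print(o["idx"]-o["red"],o["idx_c"]-o["red"])
print(bot.read_state()["joint_pos"].round(2), bot.read_state()["t"])
E
python3 -c "
import cv2,numpy as np
a=cv2.imread('pics/w6.png')[20:220,210:450];b=cv2.imread('pics/w7.png')[0:240,190:480];r=lambda i:cv2.resize(i,(400,int(400*i.shape[0]/i.shape[1])),interpolation=2)[:325]
a,b=r(a),r(b);cv2.imwrite('pics/w67.png',np.hstack([a[:320],b[:320]]))"
```

```text
{'C': [541.278, 100.917], 'R0': 80.093, 'red': -1.258, 'nred': 73, 'idx': -1.229, 'idx_c': -1.227, 'off': 0.082, 'nwh': 241, 'ext': 11.0, 'ext2': 45.9, 'btn': [[459.3, 13.4, 152.0]]}
gap 0.028976599857066798 0.03188035206254414 t 19.1417
{'C': [541.226, 100.899], 'R0': 80.071, 'red': -1.257, 'nred': 107, 'idx': -1.223, 'idx_c': -1.222, 'off': 0.034, 'nwh': 324, 'ext': 10.8, 'ext2': 46.4, 'btn': [[453.3, 16.2, 152.0]]}
0.03391685008835621 0.035090499483093174
[ 0.65  0.15 -0.1   0.   -1.32 -0.71] 20.35
```

View pics/w67.png

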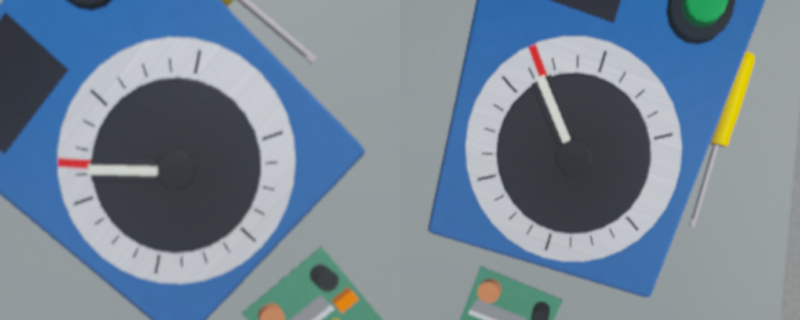

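```bash
python3 - <<'E'
from h import *
p,q=fpose(RED+.06,30,200); bot.move_ptp(p,q); bot.line_to(fpose(RED+.06,26)[0],100); bot.line_to(fpose(RED+.06,18.5)[0],30)
for a in (.051,.021): p,q=fpose(RED+a,17); bot.line_to(p,20,q)
bot.pause(.2)
look(RED+.021,"w8")
psi=RED-np.pi/2+1.2; x=np.array([np.cos(psi),np.sin(psi)])
bot.move_ptp([*(C0-75*x),300],down(psi)); bot.pause(.2); im,c,T=shot("wrist","w9"); o=measure(im,c,T,C0); print(o["idx"]-o["red"],o["idx_c"]-o["red"],bot.read_state()["t"])
E
```

```text
{'C': [541.265, 100.918], 'R0': 80.09, 'red': -1.258, 'nred': 67, 'idx': -1.259, 'idx_c': -1.256, 'off': 0.085, 'nwh': 241, 'ext': 11.1, 'ext2': 46.0, 'btn': [[458.5, 12.8, 152.0]]}
gap -0.0011040023182373737 0.0019036393236564475 t 24.5833
{'C': [541.248, 100.894], 'R0': 80.066, 'red': -1.256, 'nred': 105, 'idx': -1.25, 'idx_c': -1.252, 'off': -0.079, 'nwh': 322, 'ext': 10.6, 'ext2': 46.5, 'btn': [[453.4, 16.2, 152.0]]}
0.006831619400055944 0.004096421065408418 25.8167
```

Dial is on the line. Next, the button press, followed by a check.

```bash
python3 - <<'E'
from h import *
B=[451.3,9.0]; psi=-0.36; q=down(psi)
bot.move_ptp([*B,230],q); bot.line_to([*B,160],80); bot.pause(.2); f0=F()
for z in np.arange(153,144.4,-1):
    bot.line_to([*B,z],20); bot.pause(.1); f=F()-f0; print(z,bot.read_state()["tcp_pos"][2].round(2),f.round(1))
    if f[2]>14: break
shot("wrist","w10")
bot.line_to([*B,165],40); bot.line_to([*B,230],120)
x=np.array([np.cos(psi),np.sin(psi)])
bot.line_to([*(C0-70*x+[0,0]),330],200); bot.pause(.2); im,c,T=shot("wrist","w11"); o=measure(im,c,T,C0); print(o["idx"]-o["red"],o["idx_c"]-o["red"],bot.read_state()["t"])
E
```

```text
153.0 153.02 [-0.9  0.5 -0.3]
152.0 152.18 [-0.2 -0.1  1.6]
151.0 151.14 [0.4 0.5 2.9]
150.0 150.08 [0.5 0.8 2.8]
149.0 149.1 [0.4 0.8 3. ]
148.0 148.08 [0.8 0.8 3. ]
147.0 147.08 [1.5 0.9 4.8]
146.0 146.27 [0.5 1.  6.6]
145.0 146.09 [-3.6  2.  15.4]
{'C': [541.207, 100.915], 'R0': 80.142, 'red': -1.257, 'nred': 80, 'idx': -1.253, 'idx_c': -1.253, 'off': -0.007, 'nwh': 270, 'ext': 10.7, 'ext2': 47.5, 'btn': [[452.2, 9.8, 152.0]]}
0.003969871067927677 0.0037275952948185864 34.325
```

View pics/w11.png

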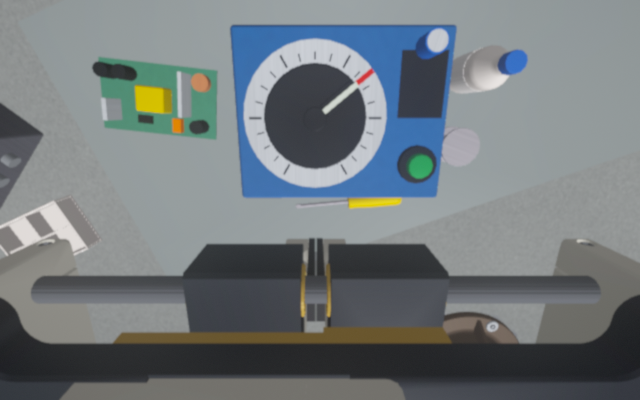

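The white index (325–357, 112–83) runs straight into the red line (366,76). The button (420,166) is back up, and everything else is where it was.

```bash
python3 -c "
from plant import bot
print(bot.close_job())"
```

```text
the job is handed in; nothing more can be done
None
```

The job is handed in: I pushed the dial round to the red line (within about 0.005 rad in the camera images), then pressed the green button fully down and let it come back up, and the dial was still on the line afterwards.

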